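# Top up the ski wax tube to the red band

## Task

Top up the clear wax tube: put the two yellow wax pucks into it, one on the other, lying flat on top of the white puck that is already in there, so that the stack comes up level with the red band. Dropping them in from just above the tube's mouth is fine. Leave the thicker blue puck where it lies; it would miss the band.

Things in the scene. Friction and masses are not known exactly. Their poses are not given: they have to be found in the camera images.
- tube: Upright clear plastic tube, open on top, fixed to the table. Rim 67 mm high, 82 mm outer, 76 mm inner diameter; grey foot 104 mm across, 5 mm high; inner floor 6 mm up. On it lies a loose white puck (56 mm across, 18 mm thick), top 24 mm above the table. Red band round the outside, 57 to 63 mm above the table (middle 60), marks where the stack's top must be. Origin: on the axis at table height, z up.
- yellow1: Yellow wax puck, a solid rigid disc 56 mm in diameter and 18 mm thick, about 40 g, lying flat on the table and loose. Origin: centre of its underside; z up through its thickness.
- yellow2: A second yellow wax puck, the same as yellow1 (56 mm in diameter, 18 mm thick). Origin: centre of its underside; z up.
- blue: Blue wax puck, the same 56 mm in diameter but 28 mm thick, lying flat on the table and loose; to be left where it is. Origin: centre of its underside; z up.
Not all that is in view belongs to the job. Leave any brown look-alike of the yellow2 alone.

How it is judged:
By the outcome, as a careful person would: the job done as asked, in the order asked, and still so for the second after the job is handed in, with the robot touching nothing.
It also fails if it takes over 64 s, if anything falls off the work surface, if the arm or the gripper's body presses on something with over 40 N, if the wrist force passes 120 N, or if a joint passes its speed limit or range.

## Robot

A 6-joint arm with a two-finger parallel gripper is mounted at the origin on the work surface. World frame = base frame: x ahead of the robot, y to its left, z up, the work surface at z = 0. Lengths are in m, angles in rad, forces in N, time in s.
With the tool pointing down it reaches from about 0.275 to 0.825 m from the base axis. Payload 4.9 kg.
Tool frame: the origin (TCP) lies at the very end of the fingers, on their centre line; the grasp point (between the pads) lies behind it (grip_depth is the z of the grasp point in the tool frame, in m); z points along the fingers, y is the direction in which the jaws open and shut (so a half turn about z gives the same grasp; the last joint's range is limited). The gripper opens to 85 mm and grips with 20 to 120 N. Pads are 22 mm wide; open, the fingers measure 114 mm over their backs; the gripper's body (76 mm by 85 mm) begins 54 mm behind the grasp point. The pads swing forward as they close: fully open they stand 13 mm farther back than shut.
Start: joints at [1, 0.326, -0.193, 1.052, 0, 1.437], TCP at [0.233, 0.498, 0.203] pointing down, gripper open.
Joint ranges: [-2.65, 2.65], [-0.97, 1.79], [-1.3, 1.35], [-1.93, 2.1], [-1.47, 1.37], [-3.14, 3.14]. Speed limits (rad/s): [2.57, 2.57, 3.14, 3.14, 3.14, 3.14].

## Interface

Orientations are given as a rotation vector (axis times angle).
In Python, from cell import * gives the robot as it stands. The module is installed in compiled form; this text tells all that it offers.
- The arm moves only by the tool play_rows, never from a script. Its argument "commands" is a list that holds one entry, the list of rows, each a list of 7 numbers: the closure, from -1 (fully open) to 1 (shut), so that 0 is half open, then the shift along the tool's x, y, z in m, then the turn, a rotation vector about the tool's x, y, z in rad. A call has exactly 10 rows; each row is the pose to reach, as a shift and turn from the pose measured when the call began, along the tool's axes at that moment; what a row does not reach only later rows make up. A row lasts 1/8 s, in which the tool goes at most 62.5 mm and 10.7 degrees, less where a joint would pass 70% of its speed; a pose out of reach is approached as far as the arm can. A call with a gripper value outside its range is refused whole. The fingers move at their own pace and stop on an object; "squeeze" is the grip in N (left out, the last holds). Time passes only in rows, so rows that repeat a pose let the fingers close, or fill a call up. It gives the time, the measured TCP pose, the force and the opening at its end, in the units of the state.
- observe(): the state, without advancing time (a new reading comes with each control period).
- read_camera(name): name is "scene" or "top" or "wrist"; returns a dict with "image" (420x560x3 uint8, red, green, blue), "range_z" (420x560 float32, m along the optical axis (not along the pixel's ray), 0 where there is no reading), "camera_matrix" (3x3 intrinsics, pixels), "R" (3x3) and "t" (3): a world point X has camera coordinates R X + t. Camera axes: x right, y down, z forward; pixel columns grow to the right and rows downward; lengths in m; the calibration is good to about 2 mm. A picture is of the moment at which its call begins.
- sign_off(): hands the job in, once; it reports no verdict.
The state is a dict: "clock": time; "qpos": joint angles; "joint_velocities": joint speeds; "joint_torque": joint torques, N m; "tcp_pos": TCP position; "ee_rot": TCP orientation; "contact_force": force on the tool from outside, world axes, zero at the start; "moment": the same for the moment, N m; "finger_gap": finger opening in m.
Only numpy, scipy, OpenCV 4.12 (cv2) and the standard library are available. Lean on these libraries where they do the work, as an engineer would, in place of code of your own. Each camera call takes 0.05 s, during which the arm holds its last target.

## Working session

There is one attempt and no reset: what is moved stays moved. The work goes in short steps, Python scripts to look and compute and a tool call to move; the robot and the scene stay as the last step left them, time stands still between calls to the robot, and variables do not carry over. Pictures are saved under pics/ and viewed, and the job is handed in when it is done.

Besides the shell and the picture viewer there is one more tool, called after "Call:" by a JSON object that holds its "fn" and its "kwargs". play_rows: Moves the arm, as the interface text tells. Its arguments: {"type":"object","properties":{"commands":{"type":"array","items":{"type":"array","items":{"type":"array","items":{"type":"number"}}}},"squeeze":{"type":"number"}},"required":["commands"]}

```bash
mkdir -p pics; python3 - <<'E'
from cell import *
import cv2,pickle
s=observe();print(s)
d={}
for n in ["scene","top","wrist"]:
    c=read_camera(n);d[n]=c
    cv2.imwrite(f"pics/{n}0.png",c["image"][:,:,::-1]);print(n,c["R"],c["t"],c["camera_matrix"])
pickle.dump(d,open("d0.pkl","wb"))
E
```

```text
{'clock': 0.0, 'qpos': array([ 9.99826532e-01,  3.26944837e-01, -1.93598053e-01,  1.05199978e+00,
       -4.29269564e-05,  1.43662576e+00]), 'joint_velocities': array([-1.03194557e-04, -2.58332059e-04, -3.77077408e-04,  3.49455010e-05,
        8.34938169e-04, -5.20926398e-04]), 'joint_torque': array([-6.47193647e-04, -4.43398011e+01,  2.62440616e+01,  1.54456910e-02,
       -2.06179552e-04, -1.68773897e-05]), 'tcp_pos': array([0.23231181, 0.49782311, 0.20249598]), 'ee_rot': array([-6.80558907e-01, -3.06641512e+00,  2.59723527e-03]), 'contact_force': array([-0.40297246, -1.11919868,  1.32476578]), 'moment': array([-0.00416443,  0.00856362,  0.02458588]), 'finger_gap': 0.08551069641034478}
scene [[-0.49055042  0.87123121 -0.01778927]
 [ 0.51260888  0.27199771 -0.81440124]
 [-0.70469314 -0.40862381 -0.58002945]] [ 0.27526388 -0.21609814  1.51767663] [[492.39196923   0.         278.20892422]
 [  0.         492.39196923 214.66219588]
 [  0.           0.           1.        ]]
top [[ 0.0189301  -0.9998086   0.00494177]
 [-0.99677543 -0.0192577  -0.07789667]
 [ 0.07797693 -0.00345125 -0.99694919]] [-0.05013593  0.52065689  1.06361132] [[522.18375857   0.         284.80627954]
 [  0.         522.18375857 219.54037454]
 [  0.           0.           1.        ]]
wrist [[ 0.42257623  0.90632656 -0.00122387]
 [ 0.86677207 -0.40373856  0.29274795]
 [ 0.26483112 -0.12476914 -0.95618886]] [-0.54972196 -0.03802421  0.38021384] [[378.60700044   0.         275.45288866]
 [  0.         378.60700044 211.67927958]
 [  0.           0.           1.        ]]
```

View pics/scene0.png

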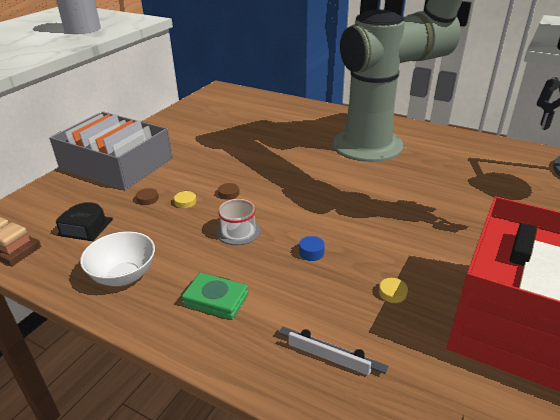

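View pics/top0.png

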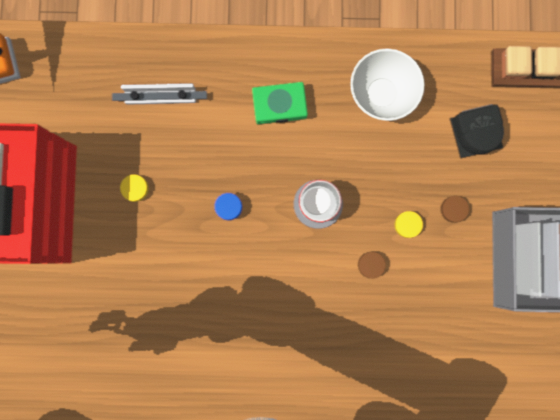

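View pics/wrist0.png

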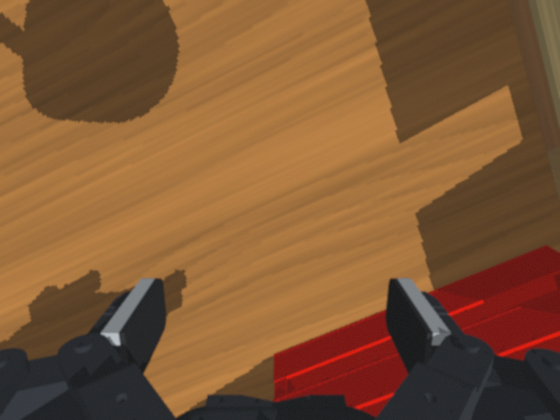

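```bash
cat > h.py <<'E'
import numpy as np,cv2
from scipy.spatial.transform import Rotation as Ro
def ray(c,u,v,z):
    K=c["camera_matrix"];d=c["R"].T@np.linalg.solve(K,[u,v,1]);o=-c["R"].T@c["t"]
    return o+d*(z-o[2])/d[2]
def px(c,X):
    p=c["camera_matrix"]@(c["R"]@np.asarray(X)+c["t"]);return p[:2]/p[2]
E
python3 - <<'E'
import cell,pickle
from h import *
print([n for n in dir(cell) if n[0]!='_'], getattr(cell,'grip_depth',None))
d=pickle.load(open("d0.pkl","rb"))
for n in ["top","scene"]:
    c=d[n];hsv=cv2.cvtColor(c["image"],cv2.COLOR_RGB2HSV)
    for nm,lo,hi,h in [("y",(22,140,70),(35,255,255),.018),("b",(105,150,50),(130,255,255),.028)]:
        m=cv2.inRange(hsv,lo,hi);k,l,st,ce=cv2.connectedComponentsWithStats(m)
        for i in range(1,k):
            if st[i,4]>60: 
                # bbox centre & centroid
                b=st[i];print(n,nm,b,ce[i].round(1),ray(c,*ce[i],h).round(4))
c=d["top"]
for u,v in [(409,225),(134,188),(455,209),(372,265)]: print(u,v,ray(c,u,v,.018), c["range_z"][v,u])
im=c["image"][:,:,::-1]
cv2.imwrite("pics/t1.png",cv2.resize(im[160:250,280:370],None,fx=6,fy=6,interpolation=cv2.INTER_CUBIC))
cv2.imwrite("pics/t2.png",cv2.resize(im[160:220,100:170],None,fx=8,fy=8,interpolation=cv2.INTER_CUBIC))
E
```

```text
['MotionError', 'grip_depth', 'observe', 'read_camera', 'sign_off'] -0.0187
top y [120 174  28  28 605] [133.7 187.6] [0.5825 0.2764 0.018 ]
top y [395 211  28  27 605] [408.5 224. ] [ 0.5173 -0.2979  0.018 ]
top b [216 194  26  25 514] [228.2 206.1] [0.5464 0.0773 0.028 ]
scene y [174 191  22  17 300] [184.7 199.2] [ 0.5282 -0.2914  0.018 ]
scene y [379 278  29  25 572] [392.8 289.8] [0.5928 0.2788 0.018 ]
scene b [  142     0   206   104 15715] [257.6  44. ] [-0.661  -0.7978  0.028 ]
scene b [300 237  24  24 497] [311.4 248.2] [0.5634 0.0845 0.028 ]
409 225 [ 0.51530779 -0.2988477   0.018     ] 1.0893742
134 188 [0.58165978 0.2758282  0.018     ] 1.0875527
455 209 [ 0.55063729 -0.39494826  0.018     ] 1.0875754
372 265 [ 0.43090051 -0.22227547  0.018     ] 1.0769922
```

View pics/t1.png

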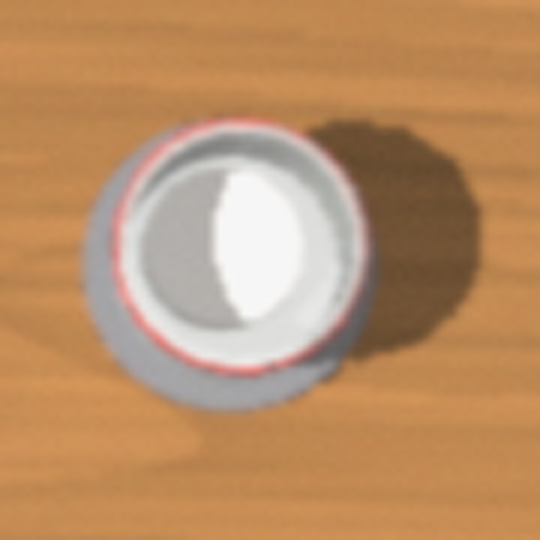

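View pics/t2.png

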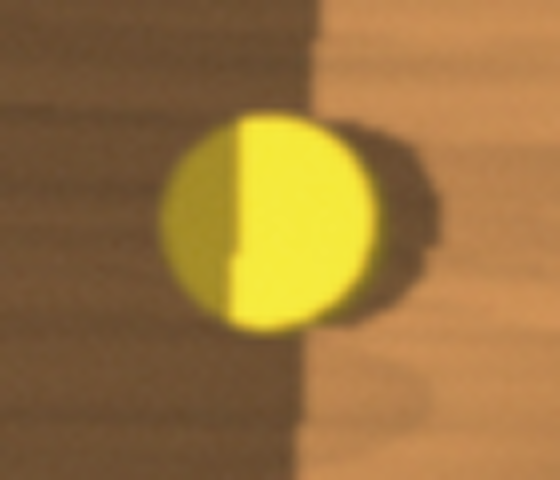

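```bash
cat >> h.py <<'E'
def rel(s,P,yang):
    """target: tool z down, tool y axis along world angle yang (deg), choose nearest half turn"""
    R0=Ro.from_rotvec(s["ee_rot"]);best=None
    for a in (yang,yang+180):
        a=np.deg2rad(a);y=np.array([np.cos(a),np.sin(a),0]);z=np.array([0,0,-1.]);x=np.cross(y,z)
        r=(R0.inv()*Ro.from_matrix(np.c_[x,y,z])).as_rotvec()
        if best is None or np.linalg.norm(r)<np.linalg.norm(best): best=r
    return (R0.inv().apply(np.asarray(P)-s["tcp_pos"])).round(4),best.round(4)
E
python3 - <<'E'
from cell import *
from h import *
import pickle
d=pickle.load(open("d0.pkl","rb"));c=d["top"]
s=observe();print(Ro.from_rotvec(s["ee_rot"]).as_matrix().round(3))
print("tube",ray(c,320.4,201.1,.06),ray(c,320.4,201.1,.067))
for a in (0,30,60,90,-60,-30): print(a,rel(s,[.582,.276,.13],a))
# box height
r=c["range_z"];print(r[195,40:80:4], (c["R"].T@(np.linalg.solve(c["camera_matrix"],[50,195,1])*r[195,50]-c["t"])))
# tube in scene image predicted
p=ray(c,320.4,201.1,.06);print(px(d["scene"],p))
im=d["scene"]["image"][:,:,::-1];cv2.imwrite("pics/s1.png",cv2.resize(im[190:250,205:275],None,fx=8,fy=8,interpolation=cv2.INTER_CUBIC))
E
```

```text
[[-0.906  0.423 -0.001]
 [ 0.423  0.906 -0.001]
 [ 0.    -0.001 -1.   ]]
tube [ 0.5569062  -0.11072626  0.06      ] [ 0.55609998 -0.11022674  0.067     ]
0 (array([-0.4107, -0.0531,  0.0727]), array([-1.300e-03,  6.000e-04,  1.134e+00]))
30 (array([-0.4107, -0.0531,  0.0727]), array([-1.400e-03,  3.000e-04,  6.104e-01]))
60 (array([-0.4107, -0.0531,  0.0727]), array([-0.0014, -0.0001,  0.0868]))
90 (array([-0.4107, -0.0531,  0.0727]), array([-0.0013, -0.0005, -0.4368]))
-60 (array([-0.4107, -0.0531,  0.0727]), array([-1.200e-03, -8.000e-04, -9.604e-01]))
-30 (array([-0.4107, -0.0531,  0.0727]), array([-1.000e-03, -1.200e-03, -1.484e+00]))
[0.95227766 0.9673416  1.0354717  0.9993111  1.019291   1.0331277
 1.0626694  1.0753355  1.0961648  1.1068231 ] [0.55263375 0.40804474 0.11135375]
[236.81949306 210.49801182]
```

View pics/s1.png

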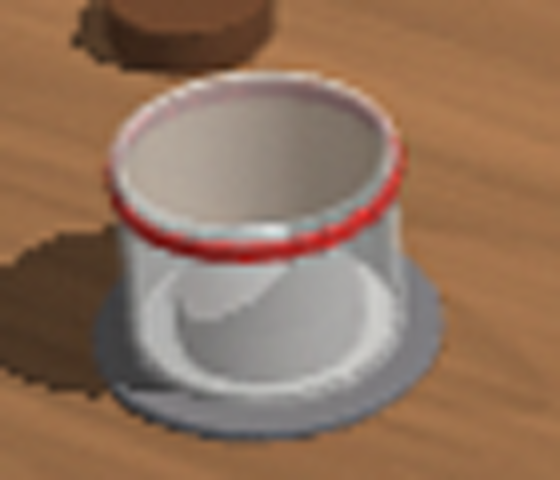

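```bash
python3 - <<'E'
from cell import *
from h import *
s=observe();print(rel(s,[.35,.30,.2],60),rel(s,[.582,.276,.12],60))
E
```

```text
(array([-0.1903, -0.1296,  0.0028]), array([-0.0014, -0.0001,  0.0868])) (array([-0.4107, -0.0531,  0.0827]), array([-0.0014, -0.0001,  0.0868]))
```

Call:
{"fn": "play_rows", "kwargs": {"commands": [[[-1,-0.05,-0.035,0,0,0,0.087],[-1,-0.1,-0.07,0,0,0,0.087],[-1,-0.145,-0.1,0,0,0,0.087],[-1,-0.19,-0.13,0,0,0,0.087],[-1,-0.245,-0.11,0.02,0,0,0.087],[-1,-0.3,-0.09,0.04,0,0,0.087],[-1,-0.355,-0.07,0.06,0,0,0.087],[-1,-0.411,-0.053,0.083,0,0,0.087],[-1,-0.411,-0.053,0.083,0,0,0.087],[-1,-0.411,-0.053,0.083,0,0,0.087]]], "squeeze": 40}}

```text
clock: 1.4
tcp_pos: [0.5813, 0.2757, 0.1189]
ee_rot: [-0.813, -3.032, 0.004]
contact_force: [-0.0, -0.5, 0.9]
finger_gap: 0.0854
```

```bash
python3 - <<'E'
from cell import *
from h import *
c=read_camera("wrist");s=observe()
print(s["clock"],s["tcp_pos"],s["ee_rot"],s["contact_force"])
cv2.imwrite("pics/w1.png",c["image"][:,:,::-1])
hsv=cv2.cvtColor(c["image"],cv2.COLOR_RGB2HSV)
m=cv2.inRange(hsv,(22,140,70),(35,255,255));k,l,st,ce=cv2.connectedComponentsWithStats(m)
for i in range(1,k):
    if st[i,4]>200: print(st[i],ce[i],ray(c,*ce[i],.018))
print(px(c,[.582,.276,.018]),px(c,s["tcp_pos"]))
E
```

```text
1.45 [0.58126753 0.27618726 0.1199837 ] [-8.12286216e-01 -3.03358154e+00  2.26207997e-03] [-0.39972455 -0.13292529  0.39744925]
[ 242  162   75   76 4435] [279.35512965 199.96234498] [0.58195323 0.27900571 0.018     ]
[275.89316179 201.95620812] [275.18519809 256.21288704]
```

View pics/w1.png

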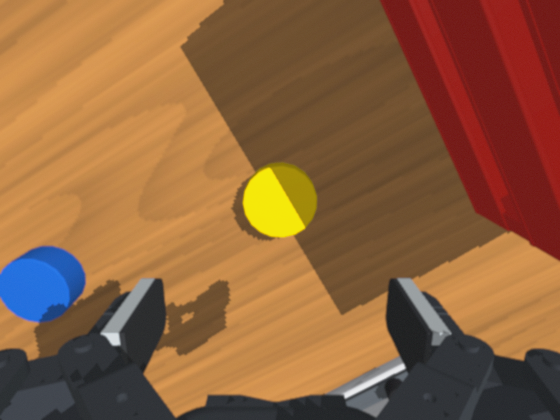

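```bash
python3 - <<'E'
from cell import *
from h import *
s=observe();print(rel(s,[.582,.2775,.003],60))
E
```

```text
(array([-1.00e-04,  1.70e-03,  1.17e-01]), array([-0.0017, -0.0007,  0.0003]))
```

Call:
{"fn": "play_rows", "kwargs": {"commands": [[[-1,0,0.0015,0.04,0,0,0],[-1,0,0.0015,0.08,0,0,0],[-1,0,0.0015,0.105,0,0,0],[-1,0,0.0015,0.116,0,0,0],[-1,0,0.0015,0.116,0,0,0],[0,0,0.0015,0.116,0,0,0],[1,0,0.0015,0.116,0,0,0],[1,0,0.0015,0.116,0,0,0],[1,0,0.0015,0.116,0,0,0],[1,0,0.0015,0.116,0,0,0]]], "squeeze": 40}}

```text
clock: 2.7
tcp_pos: [0.5818, 0.2773, 0.004]
ee_rot: [-0.812, -3.033, 0.002]
contact_force: [1.2, 0.7, -0.5]
finger_gap: 0.0
```

```bash
python3 - <<'E'
from cell import *
from h import *
c=read_camera("wrist");cv2.imwrite("pics/w2.png",c["image"][:,:,::-1])
c=read_camera("scene");cv2.imwrite("pics/s2.png",cv2.resize(c["image"][190:340,300:500,::-1],None,fx=4,fy=4))
s=observe();print(s["finger_gap"],s["contact_force"],s["tcp_pos"])
E
```

```text
-0.0001569709411612634 [-0.17858801  0.45133993  0.02692151] [0.58179251 0.27732796 0.0039001 ]
```

View pics/w2.png

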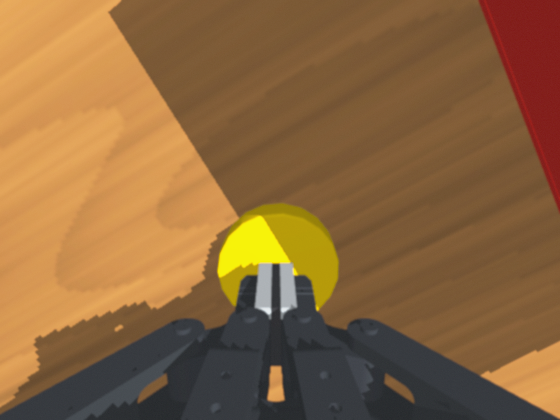

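View pics/s2.png

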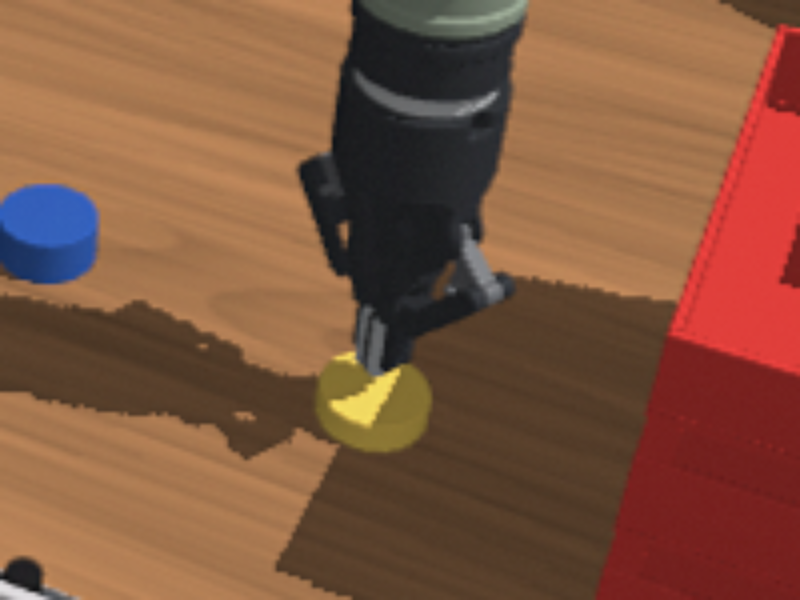

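```bash
python3 - <<'E'
from cell import *
from h import *
s=observe();p=s["tcp_pos"]
for n in ("scene","wrist"):
    c=read_camera(n)
    for z in (0.004,.018,.03): print(n,z,px(c,[p[0],p[1],z]).round(1))
    K=c["camera_matrix"]
    pts=[(394,283),(393,279),(397,281),(392,296)] if n=="scene" else [(264,270),(286,270),(264,300),(245,300),(286,225),(230,270),(320,270)]
    for u,v in pts:
        Z=c["range_z"][v,u]; print(u,v,Z,(c["R"].T@(np.linalg.solve(K,[u,v,1])*Z-c["t"])).round(4))
E
```

```text
scene 0.004 [393.1 291.3]
scene 0.018 [393.9 286.2]
scene 0.03 [394.6 281.8]
394 283 0.9693839 [0.5893 0.2782 0.0333]
393 279 0.9615572 [0.5921 0.2757 0.0452]
397 281 0.95879555 [0.5924 0.284  0.0438]
392 296 0.9636493 [0.6086 0.2827 0.0167]
wrist 0.004 [274.4 256. ]
wrist 0.018 [274.3 268.4]
wrist 0.03 [274.2 280.7]
264 270 0.14471738 [0.5699 0.2797 0.0435]
286 270 0.14476684 [0.5742 0.287  0.0434]
264 300 0.12269294 [0.57   0.2805 0.0664]
245 300 0.13148597 [0.5705 0.2723 0.0586]
286 225 0.16545086 [0.566  0.2923 0.0188]
230 270 0.17224842 [0.5723 0.2595 0.0184]
320 270 0.17036954 [0.5919 0.2952 0.0201]
```

Call:
{"fn": "play_rows", "kwargs": {"commands": [[[1,0,0,-0.03,0,0,0],[-1,0,0,-0.03,0,0,0],[-1,0,0,-0.03,0,0,0],[-1,0,0,-0.03,0,0,0],[-1,0,0,-0.03,0,0,0],[-0.3,0,0,-0.03,0,0,0],[-0.3,0,0,-0.03,0,0,0],[-0.3,0,0,-0.03,0,0,0],[-0.3,0,0,-0.03,0,0,0],[-0.3,0,0,-0.03,0,0,0]]]}}

```text
clock: 4.15
tcp_pos: [0.5819, 0.2774, 0.0339]
ee_rot: [-0.812, -3.034, 0.002]
contact_force: [0.3, -0.4, -0.6]
finger_gap: 0.0555
```

```bash
python3 - <<'E'
from cell import *
from h import *
s=observe();p=s["tcp_pos"];print(p,s["finger_gap"])
c=read_camera("wrist");cv2.imwrite("pics/w3.png",c["image"][:,:,::-1])
K=c["camera_matrix"];Z=c["range_z"]
vv,uu=np.mgrid[0:420,0:560];P=np.stack([uu,vv,np.ones_like(uu)],-1)@np.linalg.inv(K).T*Z[...,None]
W=(P-c["t"])@c["R"]
T=Ro.from_rotvec(s["ee_rot"]).inv().apply((W-p).reshape(-1,3)).reshape(420,560,3)
np.set_printoptions(suppress=True)
for u in range(100,470,15):
    col=[(v,*T[v,u].round(3)) for v in range(240,400,8) if Z[v,u]>0 and T[v,u,2]<0.02]
    print(u,col[:1],W[230,u,2].round(3))
c=read_camera("scene");cv2.imwrite("pics/s3.png",cv2.resize(c["image"][190:340,300:500,::-1],None,fx=4,fy=4))
E
```

```text
[0.58189574 0.27739175 0.03393626] 0.05548719677722114
100 [(336, np.float64(0.013), np.float64(-0.047), np.float64(-0.083))] 0.001
115 [(336, np.float64(0.007), np.float64(-0.047), np.float64(-0.075))] 0.001
130 [(328, np.float64(0.012), np.float64(-0.041), np.float64(-0.078))] 0.002
145 [(320, np.float64(0.014), np.float64(-0.037), np.float64(-0.078))] -0.001
160 [(296, np.float64(0.008), np.float64(-0.04), np.float64(-0.052))] 0.001
175 [(280, np.float64(0.007), np.float64(-0.038), np.float64(-0.04))] 0.0
190 [(272, np.float64(0.011), np.float64(-0.032), np.float64(-0.041))] -0.0
205 [(272, np.float64(0.009), np.float64(-0.027), np.float64(-0.036))] 0.001
220 [] 0.001
235 [(240, np.float64(0.002), np.float64(-0.021), np.float64(0.015))] 0.019
250 [(240, np.float64(0.002), np.float64(-0.013), np.float64(0.016))] 0.019
265 [(240, np.float64(0.002), np.float64(-0.005), np.float64(0.015))] 0.019
280 [(240, np.float64(0.002), np.float64(0.003), np.float64(0.016))] 0.018
295 [(240, np.float64(0.002), np.float64(0.011), np.float64(0.015))] 0.019
310 [(240, np.float64(0.003), np.float64(0.019), np.float64(0.015))] 0.018
325 [(240, np.float64(0.003), np.float64(0.027), np.float64(0.015))] 0.02
340 [] 0.0
355 [(272, np.float64(0.012), np.float64(0.03), np.float64(-0.041))] 0.001
370 [(280, np.float64(0.011), np.float64(0.035), np.float64(-0.047))] 0.001
385 [(288, np.float64(0.008), np.float64(0.041), np.float64(-0.046))] 0.0
400 [(312, np.float64(0.007), np.float64(0.041), np.float64(-0.062))] 0.001
415 [(328, np.float64(0.012), np.float64(0.04), np.float64(-0.078))] 0.001
430 [(336, np.float64(0.008), np.float64(0.046), np.float64(-0.076))] 0.001
445 [(344, np.float64(0.008), np.float64(0.049), np.float64(-0.079))] 0.0
460 [(328, np.float64(0.012), np.float64(0.053), np.float64(-0.078))] 0.0
```

View pics/w3.png

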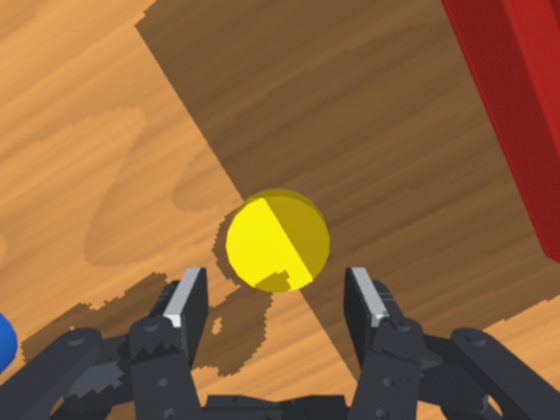

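View pics/s3.png

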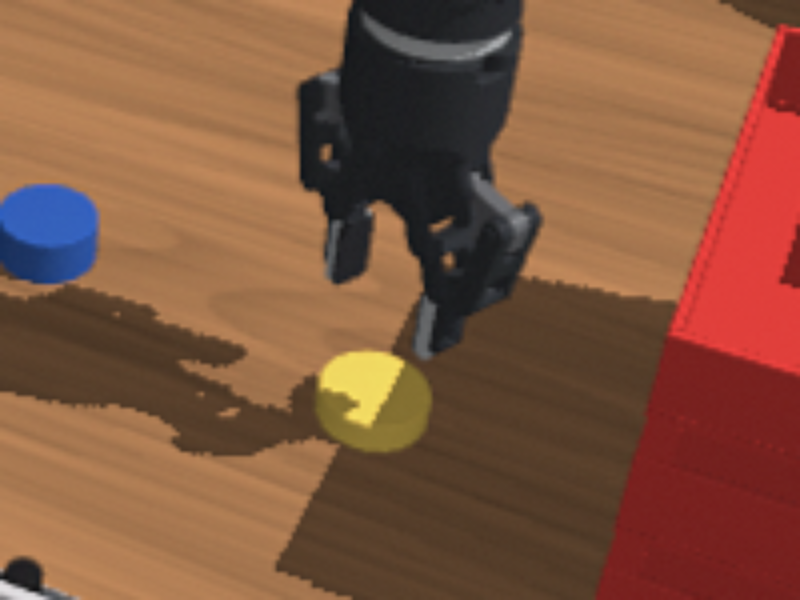

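Call:
{"fn": "play_rows", "kwargs": {"commands": [[[-1,0,0,0,0,0,0],[-1,0,0.001,0,0,0,0],[-1,0,0.001,0,0,0,0],[-1,0,0.001,0.02,0,0,0],[-1,0,0.001,0.035,0,0,0],[-1,0,0.001,0.048,0,0,0],[-1,0,0.001,0.055,0,0,0],[-1,0,0.001,0.06,0,0,0],[-1,0,0.001,0.063,0,0,0],[-1,0,0.001,0.063,0,0,0]]]}}

```text
clock: 5.5
tcp_pos: [0.5824, 0.2782, -0.029]
ee_rot: [-0.812, -3.034, 0.002]
contact_force: [-0.7, 0.0, -0.0]
finger_gap: 0.0852
```

```bash
python3 - <<'E'
from cell import *
from h import *
s=observe();print(s["tcp_pos"],s["finger_gap"],s["contact_force"])
c=read_camera("wrist");cv2.imwrite("pics/w4.png",c["image"][:,:,::-1])
c=read_camera("scene");cv2.imwrite("pics/s4.png",cv2.resize(c["image"][190:340,300:500,::-1],None,fx=4,fy=4))
E
```

```text
[ 0.58235006  0.27822061 -0.02899637] 0.08522891981473263 [-0.70310175  0.01840959 -0.01112296]
```

View pics/w4.png

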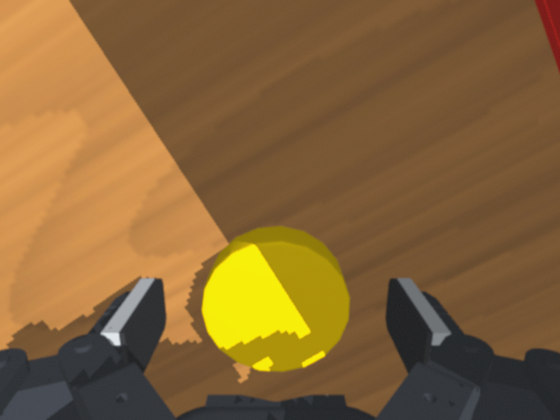

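View pics/s4.png

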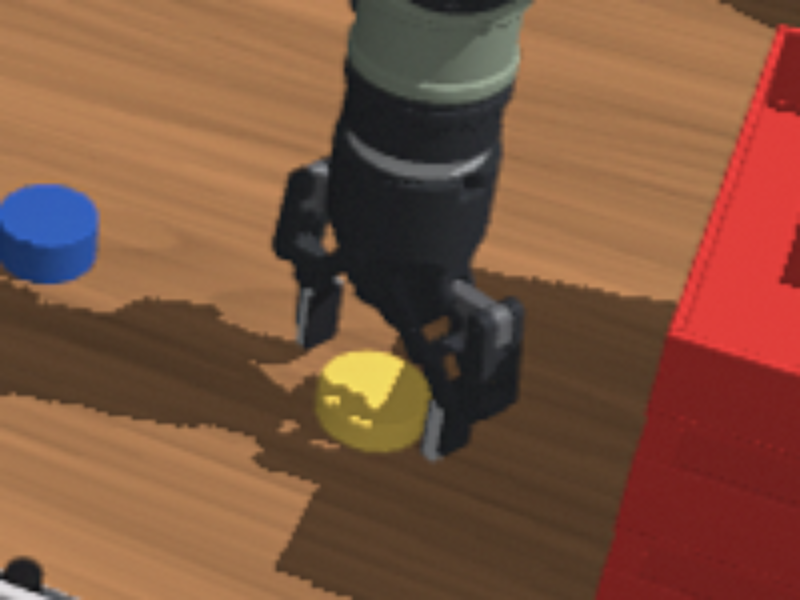

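```bash
python3 - <<'E'
from cell import *
from h import *
s=observe();p=s["tcp_pos"];R=Ro.from_rotvec(s["ee_rot"]).as_matrix();np.set_printoptions(suppress=True)
c=read_camera("scene")
for dz in (-.045,-.035,-.03,-.025): print(dz,[((px(c,p+R@[dx,dy,dz])-[300,190])*4).round(0) for dx in (-.011,.011) for dy in (.043,-.043)])
c=read_camera("wrist")
for dz in (-.045,-.035,-.03,-.025): print(dz,[px(c,p+R@[dx,dy,dz]).round(0) for dx in (-.011,.011) for dy in (.043,-.043)])
print(Ro.from_rotvec(s["ee_rot"]).inv().apply(np.array([.582,.2775,.018])-p), px(c,[.582,.2775,.018]))
for u,v in [(420,290),(430,310),(145,300)]:
    Z=c["range_z"][v,u]; print(u,v,(c["R"].T@(np.linalg.solve(c["camera_matrix"],[u,v,1])*Z-c["t"])))
E
```

```text
-0.045 [array([419., 451.]), array([303., 347.]), array([454., 433.]), array([337., 331.])]
-0.035 [array([417., 465.]), array([302., 361.]), array([451., 448.]), array([335., 346.])]
-0.03 [array([415., 472.]), array([301., 368.]), array([449., 455.]), array([334., 353.])]
-0.025 [array([414., 480.]), array([300., 375.]), array([448., 462.]), array([333., 360.])]
-0.045 [array([386., 329.]), array([163., 329.]), array([391., 278.]), array([158., 278.])]
-0.035 [array([379., 315.]), array([170., 315.]), array([383., 266.]), array([165., 266.])]
-0.03 [array([376., 308.]), array([173., 308.]), array([380., 261.]), array([169., 261.])]
-0.025 [array([373., 302.]), array([176., 302.]), array([377., 256.]), array([172., 256.])]
[ 0.0001247  -0.00102624 -0.04669234] [271.41136712 306.17505135]
420 290 [0.61505685 0.32985377 0.00106287]
430 310 [0.59664952 0.32610495 0.03942692]
145 300 [0.5514109  0.24814593 0.03397349]
```

Call:
{"fn": "play_rows", "kwargs": {"commands": [[[0,0,0,0.002,0,0,0],[1,0,0,0.002,0,0,0],[1,0,0,0.002,0,0,0],[1,0,0,0.002,0,0,0],[1,0,0,0.002,0,0,0],[1,0,0,0.002,0,0,0],[1,0,0,-0.02,0,0,0],[1,0,0,-0.06,0,0,0],[1,0,0,-0.12,0,0,0],[1,0,0,-0.13,0,0,0]]], "squeeze": 40}}

```text
clock: 6.95
tcp_pos: [0.5855, 0.2794, 0.1057]
ee_rot: [0.811, 3.03, 0.005]
contact_force: [-0.0, 0.4, 0.5]
finger_gap: 0.0548
```

```bash
python3 - <<'E'
from cell import *
from h import *
s=observe();p=s["tcp_pos"];print(p,s["finger_gap"],s["contact_force"])
c=read_camera("wrist");cv2.imwrite("pics/w5.png",c["image"][:,:,::-1])
for u,v in [(250,300),(276,300),(300,300),(276,280),(276,330)]:
    Z=c["range_z"][v,u]; W=(c["R"].T@(np.linalg.solve(c["camera_matrix"],[u,v,1])*Z-c["t"]));print(u,v,W,Ro.from_rotvec(s["ee_rot"]).inv().apply(W-p))
c=read_camera("scene");cv2.imwrite("pics/s5.png",cv2.resize(c["image"][150:300,300:500,::-1],None,fx=4,fy=4))
for a in (60,0,90): print(a,rel(s,[.5565,-.1105,.14],a))
E
```

```text
[0.58550683 0.27940864 0.10570038] 0.054804846693433586 [-0.01383075  0.35066659  0.53495237]
250 300 [0.57737135 0.27370915 0.15448771] [ 0.00398466 -0.00879626 -0.04884282]
276 300 [0.58201415 0.28197508 0.154707  ] [ 0.00409237  0.00068452 -0.04902262]
300 300 [0.58578427 0.28979165 0.15582855] [ 0.0047275   0.00934384 -0.05011048]
276 280 [0.57530164 0.28584293 0.15406644] [ 0.01184224  0.00067823 -0.04841614]
276 330 [0.5925903  0.2758832  0.15538398] [-0.00811565  0.00069499 -0.04964591]
60 (array([-0.1699, -0.3521, -0.035 ]), array([0.0042, 0.0044, 0.0004]))
0 (array([-0.1699, -0.3521, -0.035 ]), array([0.0061, 0.0018, 1.0476]))
90 (array([-0.1699, -0.3521, -0.035 ]), array([ 0.003 ,  0.0054, -0.5232]))
```

View pics/w5.png

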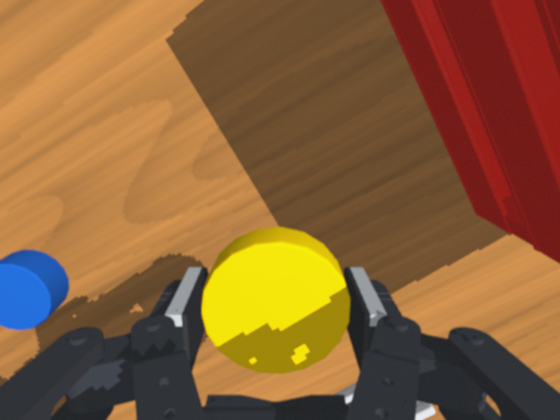

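View pics/s5.png

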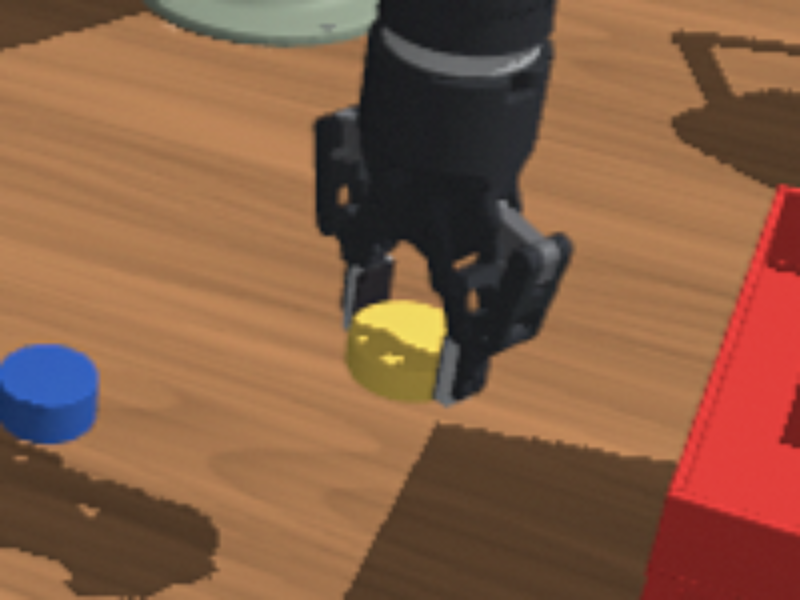

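Call:
{"fn": "play_rows", "kwargs": {"commands": [[[1,-0.02,-0.04,0,0.004,0.004,0],[1,-0.04,-0.085,0,0.004,0.004,0],[1,-0.063,-0.13,0,0.004,0.004,0],[1,-0.085,-0.175,0,0.004,0.004,0],[1,-0.106,-0.22,0,0.004,0.004,0],[1,-0.128,-0.265,0,0.004,0.004,0],[1,-0.15,-0.31,0,0.004,0.004,0],[1,-0.165,-0.342,0.01,0.004,0.004,0],[1,-0.17,-0.352,0.015,0.004,0.004,0],[1,-0.17,-0.352,0.015,0.004,0.004,0]]]}}

```text
clock: 8.3
tcp_pos: [0.5534, -0.1108, 0.0856]
ee_rot: [-0.812, -3.027, 0.003]
contact_force: [-0.0, 0.3, -0.2]
finger_gap: 0.0542
```

```bash
python3 - <<'E'
from cell import *
from h import *
s=observe();p=s["tcp_pos"];print(p,s["finger_gap"],s["contact_force"],s["ee_rot"])
c=read_camera("wrist");cv2.imwrite("pics/w6.png",c["image"][:,:,::-1])
R=Ro.from_rotvec(s["ee_rot"]).as_matrix()
print(px(c,[.5565,-.1105,.067]),px(c,p+R@[0,0,-.049]))
c=read_camera("scene");cv2.imwrite("pics/s6.png",cv2.resize(c["image"][150:270,180:330,::-1],None,fx=5,fy=5))
c=read_camera("top");cv2.imwrite("pics/t6.png",cv2.resize(c["image"][140:270,240:400,::-1],None,fx=4,fy=4))
E
```

```text
[ 0.55342633 -0.11082165  0.08564697] 0.05419106929799318 [-0.01655423  0.25886669 -0.18209829] [-8.12318211e-01 -3.02733536e+00  2.87888017e-03]
[278.01648428 246.40166551] [274.15455863 309.82920579]
```

View pics/w6.png

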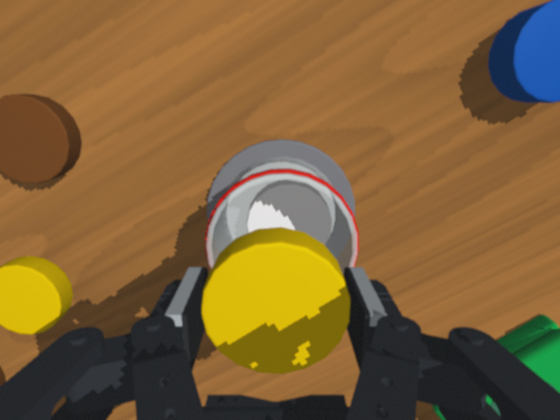

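View pics/s6.png

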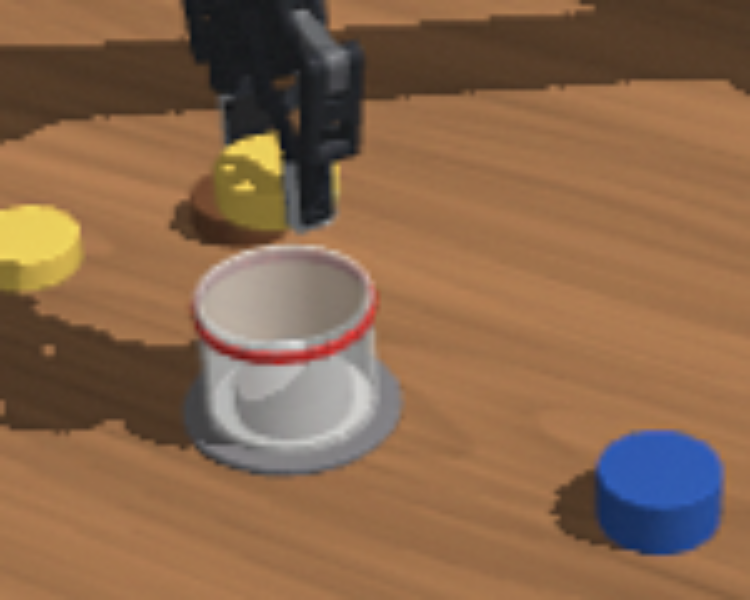

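```bash
python3 - <<'E'
from cell import *
from h import *
s=observe();print(s["tcp_pos"]);print(rel(s,[.557,-.11,.037],60))
E
```

```text
[ 0.55473616 -0.10975159  0.08720273]
(array([-0.0023,  0.0011,  0.0502]), array([-0.0031, -0.0037,  0.0021]))
```

Call:
{"fn": "play_rows", "kwargs": {"commands": [[[1,-0.002,0.001,0.015,-0.003,-0.004,0],[1,-0.002,0.001,0.03,-0.003,-0.004,0],[1,-0.002,0.001,0.04,-0.003,-0.004,0],[1,-0.002,0.001,0.046,-0.003,-0.004,0],[1,-0.002,0.001,0.05,-0.003,-0.004,0],[1,-0.002,0.001,0.05,-0.003,-0.004,0],[1,-0.002,0.001,0.05,-0.003,-0.004,0],[1,-0.002,0.001,0.05,-0.003,-0.004,0],[1,-0.002,0.001,0.05,-0.003,-0.004,0],[1,-0.002,0.001,0.05,-0.003,-0.004,0]]]}}

```text
clock: 9.7
tcp_pos: [0.5568, -0.11, 0.0373]
ee_rot: [0.81, 3.035, -0.0]
contact_force: [-0.1, -0.3, -0.7]
finger_gap: 0.0544
```

```bash
python3 - <<'E'
from cell import *
from h import *
s=observe();p=s["tcp_pos"];print(p,s["finger_gap"],s["contact_force"],s["ee_rot"])
c=read_camera("wrist");cv2.imwrite("pics/w7.png",c["image"][:,:,::-1])
c=read_camera("scene");cv2.imwrite("pics/s7.png",cv2.resize(c["image"][150:270,180:330,::-1],None,fx=5,fy=5))
E
```

```text
[ 0.55681529 -0.11000128  0.03730356] 0.05444097022193881 [-0.0821087  -0.25300205 -0.67175447] [ 8.10067796e-01  3.03489922e+00 -3.25815803e-04]
```

View pics/w7.png

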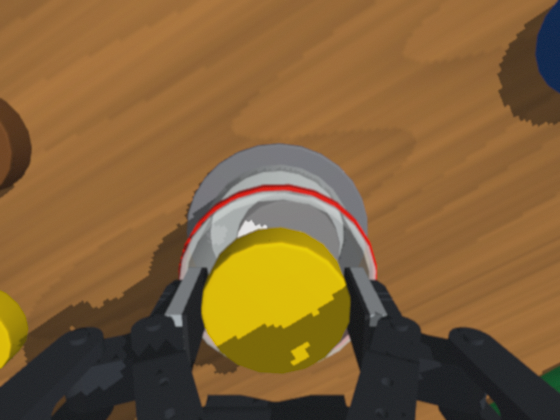

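View pics/s7.png

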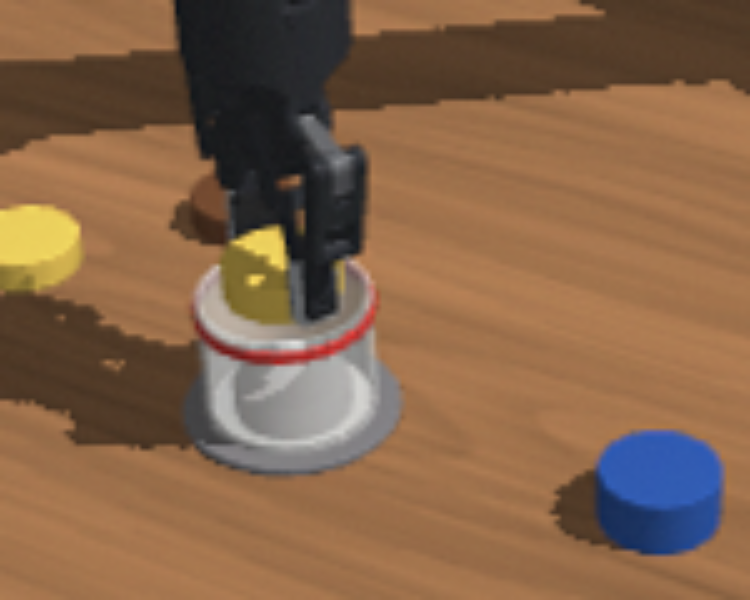

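Call:
{"fn": "play_rows", "kwargs": {"commands": [[[-1,0,0,0,0,0,0],[-1,0,0,0,0,0,0],[-1,0,0,0,0,0,0],[-1,0,0,0,0,0,0],[-1,0,0,-0.02,0,0,0],[-1,0,0,-0.05,0,0,0],[-1,0,0,-0.09,0,0,0],[-1,0,0,-0.09,0,0,0],[-1,0,0,-0.09,0,0,0],[-1,0,0,-0.09,0,0,0]]]}}

```text
clock: 11.05
tcp_pos: [0.5557, -0.1096, 0.1259]
ee_rot: [-0.81, -3.033, 0.0]
contact_force: [-0.6, 0.1, 0.4]
finger_gap: 0.0857
```

```bash
python3 - <<'E'
from cell import *
from h import *
s=observe();p=s["tcp_pos"];print(p,s["finger_gap"],s["contact_force"],s["ee_rot"])
c=read_camera("wrist");cv2.imwrite("pics/w8.png",c["image"][:,:,::-1])
hsv=cv2.cvtColor(c["image"],cv2.COLOR_RGB2HSV)
m=cv2.inRange(hsv,(22,140,70),(35,255,255));k,l,st,ce=cv2.connectedComponentsWithStats(m)
for i in range(1,k):
    if st[i,4]>200: print(st[i],ce[i],ray(c,*ce[i],.042))
print("other",rel(s,[.517,-.299,.09],30),rel(s,[.517,-.299,.09],0))
c=read_camera("scene");cv2.imwrite("pics/s8.png",cv2.resize(c["image"][150:270,150:300,::-1],None,fx=5,fy=5))
E
```

```text
[ 0.55566665 -0.10958187  0.12586866] 0.08568156055196754 [-0.63920999  0.05310522  0.36321942] [-8.09610051e-01 -3.03319034e+00  2.52498911e-05]
[ 234  168   77   78 4703] [272.20731448 206.94195195] [ 0.55422772 -0.11083924  0.042     ]
[  15  234   78   70 4120] [ 53.80825243 268.39757282] [ 0.51483656 -0.27447202  0.042     ]
other (array([-0.0609, -0.1835,  0.0358]), array([-0.0011, -0.0019,  0.5255])) (array([-0.0609, -0.1835,  0.0358]), array([-0.0016, -0.0016,  1.0491]))
```

View pics/w8.png

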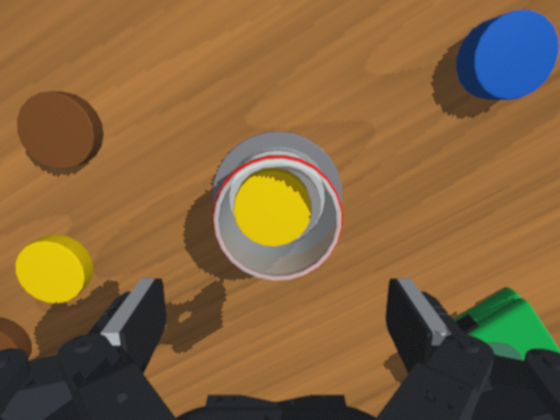

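View pics/s8.png

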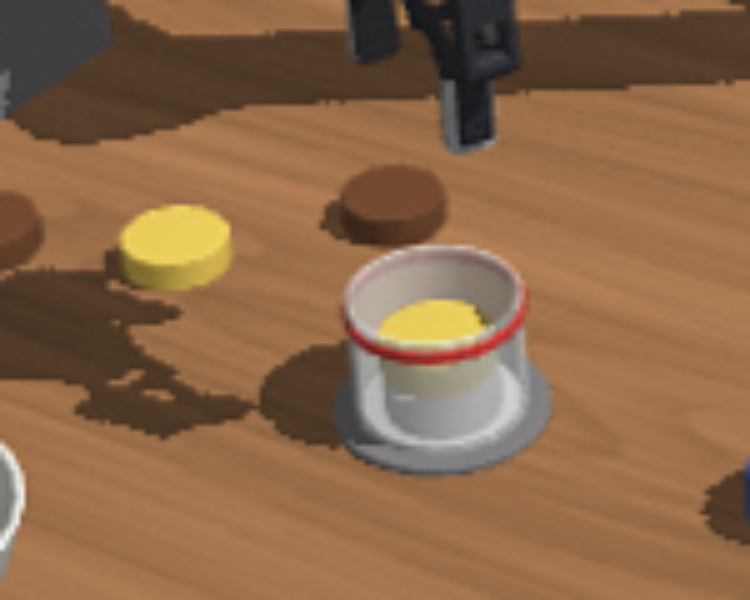

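Call:
{"fn": "play_rows", "kwargs": {"commands": [[[-1,-0.015,-0.045,0,0,0,0],[-1,-0.03,-0.09,0,0,0,0],[-1,-0.045,-0.14,0.01,0,0,0],[-1,-0.061,-0.183,0.03,0,0,0],[-1,-0.061,-0.183,0.05,0,0,0],[-1,-0.061,-0.183,0.07,0,0,0],[-1,-0.061,-0.183,0.075,0,0,0],[-1,-0.061,-0.183,0.075,0,0,0],[-1,-0.061,-0.183,0.075,0,0,0],[-1,-0.061,-0.183,0.075,0,0,0]]]}}

```text
clock: 12.4
tcp_pos: [0.518, -0.2989, 0.0519]
ee_rot: [-0.81, -3.035, 0.001]
contact_force: [0.4, -1.3, 0.6]
finger_gap: 0.0853
```

```bash
python3 - <<'E'
from cell import *
from h import *
s=observe();p=s["tcp_pos"];print(p,s["finger_gap"],s["contact_force"],s["ee_rot"])
c=read_camera("wrist");cv2.imwrite("pics/w9.png",c["image"][:,:,::-1])
hsv=cv2.cvtColor(c["image"],cv2.COLOR_RGB2HSV)
m=cv2.inRange(hsv,(22,140,70),(35,255,255));k,l,st,ce=cv2.connectedComponentsWithStats(m)
for i in range(1,k):
    if st[i,4]>200: X=ray(c,*ce[i],.018);print(st[i],ce[i],X);X[2]=-.031;print(rel(s,X,60))
E
```

```text
[ 0.51804645 -0.29892492  0.05186039] 0.08530430060200637 [ 0.40237108 -1.31247365  0.59419541] [-8.09562278e-01 -3.03491372e+00  9.84188116e-04]
[ 226  180   97   97 7283] [274.42798297 228.30770287] [ 0.51598559 -0.29784895  0.018     ]
(array([ 0.0023, -0.    ,  0.0829]), array([-0.0007, -0.0004,  0.0022]))
```

View pics/w9.png

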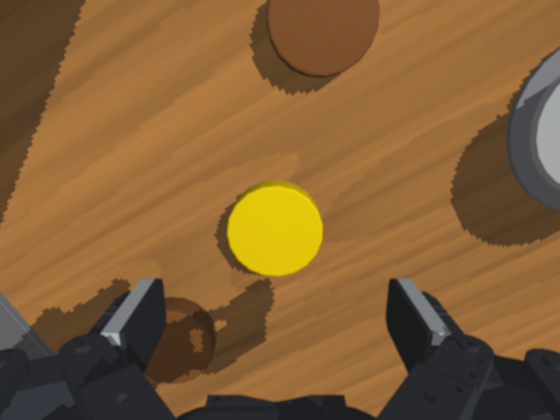

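Call:
{"fn": "play_rows", "kwargs": {"commands": [[[-1,0.0015,0,0.03,0,0,0],[-1,0.0015,0,0.055,0,0,0],[-1,0.0015,0,0.072,0,0,0],[-1,0.0015,0,0.08,0,0,0],[-1,0.0015,0,0.082,0,0,0],[-1,0.0015,0,0.082,0,0,0],[0,0.0015,0,0.082,0,0,0],[1,0.0015,0,0.082,0,0,0],[1,0.0015,0,0.082,0,0,0],[1,0.0015,0,0.082,0,0,0]]], "squeeze": 40}}

```text
clock: 13.7
tcp_pos: [0.5171, -0.2985, -0.0293]
ee_rot: [0.81, 3.035, -0.002]
contact_force: [-1.2, 0.1, 6.0]
finger_gap: 0.0545
```

```bash
python3 - <<'E'
from cell import *
from h import *
s=observe();p=s["tcp_pos"];print(p,s["finger_gap"],s["contact_force"],s["ee_rot"])
c=read_camera("wrist");cv2.imwrite("pics/w10.png",c["image"][:,:,::-1])
print(rel(s,[.557,-.11,.11],60))
E
```

```text
[ 0.51709492 -0.29853819 -0.02928496] 0.05445411506958116 [-1.20533751  0.11375606  5.97468227] [ 8.09544051e-01  3.03497064e+00 -1.81731896e-03]
(array([ 0.0592,  0.1832, -0.1395]), array([-0.001 ,  0.0008,  0.0023]))
```

View pics/w10.png

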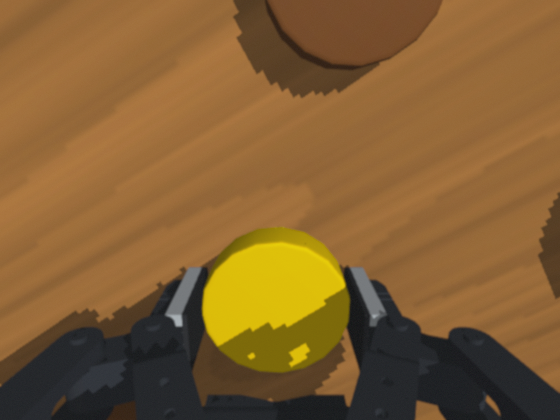

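Call:
{"fn": "play_rows", "kwargs": {"commands": [[[1,0,0,-0.02,0,0,0],[1,0,0,-0.06,0,0,0],[1,0,0,-0.11,0,0,0],[1,0.01,0.03,-0.14,0,0,0],[1,0.025,0.075,-0.14,0,0,0],[1,0.04,0.12,-0.14,0,0,0],[1,0.053,0.165,-0.14,0,0,0],[1,0.059,0.183,-0.14,0,0,0],[1,0.059,0.183,-0.14,0,0,0],[1,0.059,0.183,-0.14,0,0,0]]]}}

```text
clock: 15.0
tcp_pos: [0.557, -0.1115, 0.1104]
ee_rot: [0.811, 3.034, -0.003]
contact_force: [0.2, 0.0, -0.1]
finger_gap: 0.0544
```

```bash
python3 - <<'E'
from cell import *
from h import *
s=observe();p=s["tcp_pos"];print(p,s["finger_gap"],s["contact_force"],s["ee_rot"])
c=read_camera("wrist");cv2.imwrite("pics/w11.png",c["image"][:,:,::-1])
print(rel(s,[.557,-.11,.037],60))
E
```

```text
[ 0.5569576  -0.11148617  0.11044644] 0.054372702905267245 [ 0.21640643  0.01364611 -0.08162974] [ 8.11272794e-01  3.03439431e+00 -2.94997122e-03]
(array([0.0008, 0.0014, 0.0734]), array([-0.0017,  0.0011,  0.0011]))
```

View pics/w11.png

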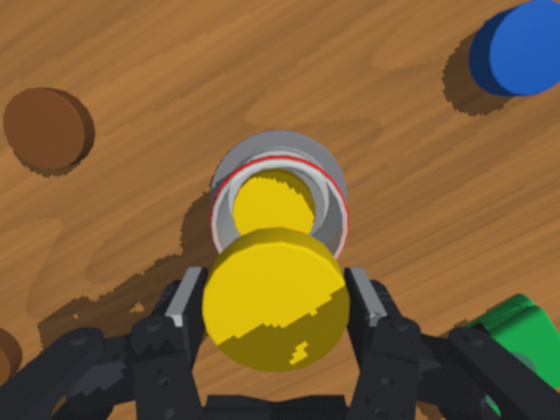

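Puck 2 is held level at (276,300), and the tube is centred below it at about (280,215). Next I lower it, then release.

Call:
{"fn": "play_rows", "kwargs": {"commands": [[[1,0.001,0.0015,0.025,0,0,0],[1,0.001,0.0015,0.045,0,0,0],[1,0.001,0.0015,0.06,0,0,0],[1,0.001,0.0015,0.068,0,0,0],[1,0.001,0.0015,0.073,0,0,0],[1,0.001,0.0015,0.073,0,0,0],[1,0.001,0.0015,0.073,0,0,0],[1,0.001,0.0015,0.073,0,0,0],[1,0.001,0.0015,0.073,0,0,0],[1,0.001,0.0015,0.073,0,0,0]]]}}

```text
clock: 16.3
tcp_pos: [0.5569, -0.11, 0.0376]
ee_rot: [0.812, 3.034, -0.003]
contact_force: [-0.9, -0.5, -0.8]
finger_gap: 0.0546
```

```bash
python3 - <<'E'
from cell import *
from h import *
s=observe();p=s["tcp_pos"];print(p,s["finger_gap"],s["contact_force"],s["ee_rot"])
c=read_camera("scene");cv2.imwrite("pics/s12.png",cv2.resize(c["image"][150:270,180:330,::-1],None,fx=5,fy=5))
E
```

```text
[ 0.55687425 -0.11001076  0.03758014] 0.054581813566402196 [-0.92242225 -0.52226123 -0.75210668] [ 8.12025875e-01  3.03401634e+00 -2.69275281e-03]
```

View pics/s12.png

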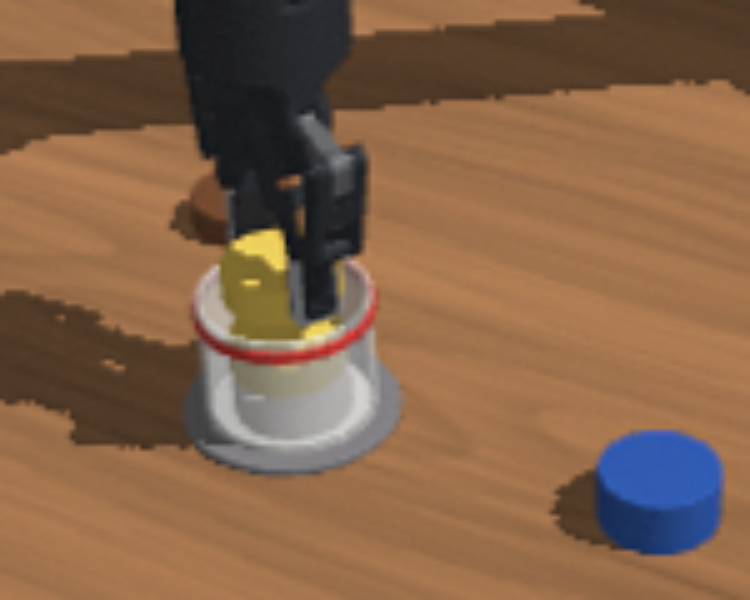

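Call:
{"fn": "play_rows", "kwargs": {"commands": [[[-1,0,0,0,0,0,0],[-1,0,0,0,0,0,0],[-1,0,0,0,0,0,0],[-1,0,0,0,0,0,0],[-1,0,0,-0.02,0,0,0],[-1,0,0,-0.05,0,0,0],[-1,0,0,-0.09,0,0,0],[-1,0,0,-0.11,0,0,0],[-1,0,0,-0.11,0,0,0],[-1,0,0,-0.11,0,0,0]]]}}

```text
clock: 17.6
tcp_pos: [0.5562, -0.1096, 0.1465]
ee_rot: [-0.812, -3.034, 0.003]
contact_force: [-0.4, 0.6, -0.1]
finger_gap: 0.0853
```

```bash
python3 - <<'E'
from cell import *
from h import *
s=observe();p=s["tcp_pos"];print(p,s["finger_gap"],s["contact_force"])
c=read_camera("wrist");cv2.imwrite("pics/w13.png",c["image"][:,:,::-1])
hsv=cv2.cvtColor(c["image"],cv2.COLOR_RGB2HSV);m=cv2.erode(cv2.inRange(hsv,(22,140,70),(35,255,255)),np.ones((9,9)))>0
K=c["camera_matrix"];vv,uu=np.nonzero(m);Z=c["range_z"][m];W=((np.c_[uu,vv,np.ones_like(uu)]@np.linalg.inv(K).T)*Z[:,None]-c["t"])@c["R"]
A=np.c_[W[:,:2]-W[:,:2].mean(0),np.ones(len(W))];print("plane",len(W),np.linalg.lstsq(A,W[:,2],rcond=None)[0])
c=read_camera("scene");cv2.imwrite("pics/s13.png",cv2.resize(c["image"][150:270,180:330,::-1],None,fx=5,fy=5))
E
```

```text
[ 0.55618363 -0.10959169  0.1465292 ] 0.08528518848196484 [-0.44089669  0.63672035 -0.06568722]
plane 3804 [-0.31279953  0.23047792  0.06165003]
```

View pics/w13.png

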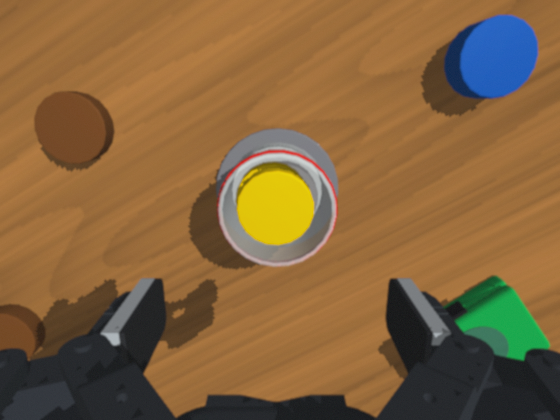

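View pics/s13.png

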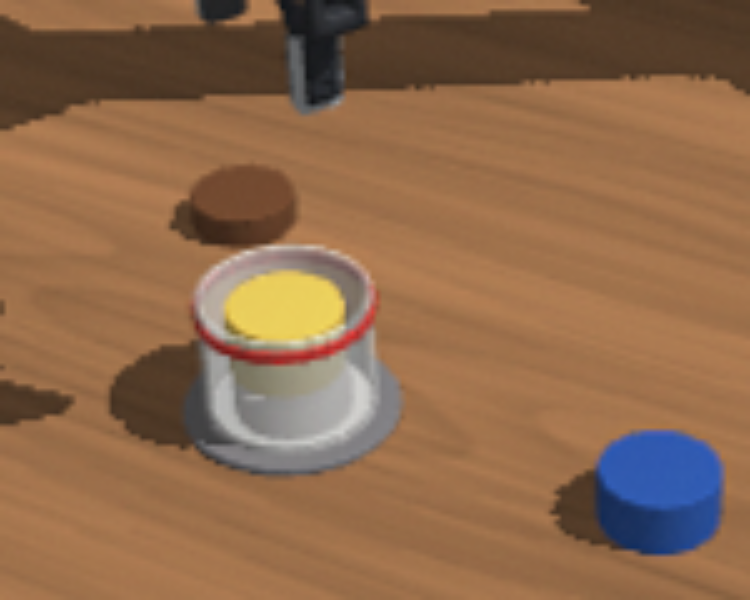

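```bash
python3 - <<'E'
from cell import *
from h import *
s=observe();np.set_printoptions(suppress=True,precision=4)
for n in ("wrist","scene","top"):
    c=read_camera(n)
    hsv=cv2.cvtColor(c["image"],cv2.COLOR_RGB2HSV);m=cv2.inRange(hsv,(22,120,150),(35,255,255));k,l,st,ce=cv2.connectedComponentsWithStats(m)
    print(n,[(st[i].tolist(),ce[i],ray(c,*ce[i],.06)) for i in range(1,k) if st[i,4]>60])
    m=cv2.erode(m,np.ones((3,3)))>0
    K=c["camera_matrix"];vv,uu=np.nonzero(m);Z=c["range_z"][m];W=((np.c_[uu,vv,np.ones_like(uu)]@np.linalg.inv(K).T)*Z[:,None]-c["t"])@c["R"]
    W=W[np.hypot(W[:,0]-.557,W[:,1]+.11)<.03]
    print(len(W),np.percentile(W[:,2],[5,25,50,75,95]))
    if n=="wrist": print([(v,c["range_z"][v,276], (c["R"].T@(np.linalg.solve(K,[276,v,1])*c["range_z"][v,276]-c["t"]))) for v in range(160,280,8)])
    q=(lambda a,b,x,y:cv2.resize(c["image"][y-b:y+b,x-a:x+a,::-1],None,fx=8,fy=8,interpolation=cv2.INTER_CUBIC))
    cv2.imwrite(f"pics/z_{n}.png",q(35,35,*map(int,px(c,[.557,-.11,.06]))))
E
```

```text
wrist [([237, 169, 78, 77, 4743], array([274.8396, 206.853 ]), array([ 0.5558, -0.1096,  0.06  ]))]
4344 [0.0595 0.0603 0.0608 0.0612 0.0618]
[(160, np.float32(0.3116601), array([ 0.5347, -0.0965,  0.0071])), (168, np.float32(0.2715779), array([ 0.5339, -0.096 ,  0.0487])), (176, np.float32(0.26037174), array([ 0.5367, -0.0976,  0.0614])), (184, np.float32(0.26268327), array([ 0.5417, -0.1005,  0.0607])), (192, np.float32(0.264436), array([ 0.5467, -0.1034,  0.0606])), (200, np.float32(0.26662016), array([ 0.5518, -0.1063,  0.0602])), (208, np.float32(0.26831844), array([ 0.5569, -0.1092,  0.0602])), (216, np.float32(0.27013987), array([ 0.5621, -0.1122,  0.0601])), (224, np.float32(0.27165407), array([ 0.5672, -0.1152,  0.0603])), (232, np.float32(0.27361637), array([ 0.5726, -0.1183,  0.0602])), (240, np.float32(0.27309915), array([ 0.5772, -0.1209,  0.0623])), (248, np.float32(0.30030805), array([ 0.591 , -0.1289,  0.0387])), (256, np.float32(0.2845824), array([ 0.5908, -0.1287,  0.0551])), (264, np.float32(0.27231002), array([ 0.5913, -0.129 ,  0.0681])), (272, np.float32(0.34912
[... 177 characters left out ...]
0627]
top []Traceback (most recent call last):
  File "<stdin>", line 11, in <module>
    return _quantile_unchecked(
        a, q, axis, out, overwrite_input, method, keepdims, weights)
    return _ureduce(a,
                    func=_quantile_ureduce_func,
    ...<5 lines>...
                    overwrite_input=overwrite_input,
                    method=method)
    r = func(a, **kwargs)
    result = _quantile(arr,
                       quantiles=q,
    ...<2 lines>...
                       out=out,
                       weights=wgt)
    slices_having_nans = np.isnan(arr[-1, ...])
                                  ~~~^^^^^^^^^
IndexError: index -1 is out of bounds for axis 0 with size 0
```

View pics/z_scene.png

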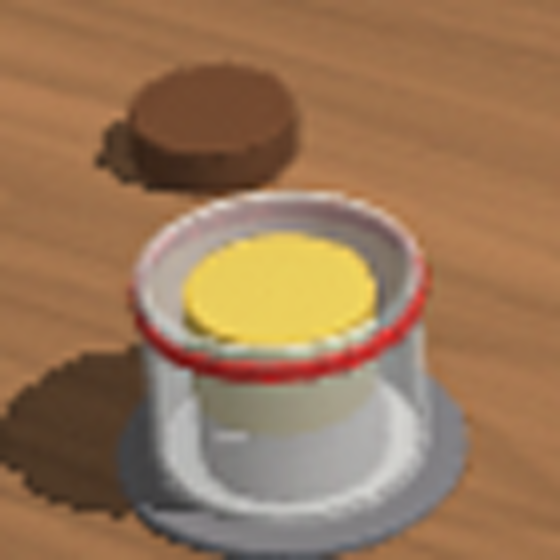

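View pics/z_wrist.png

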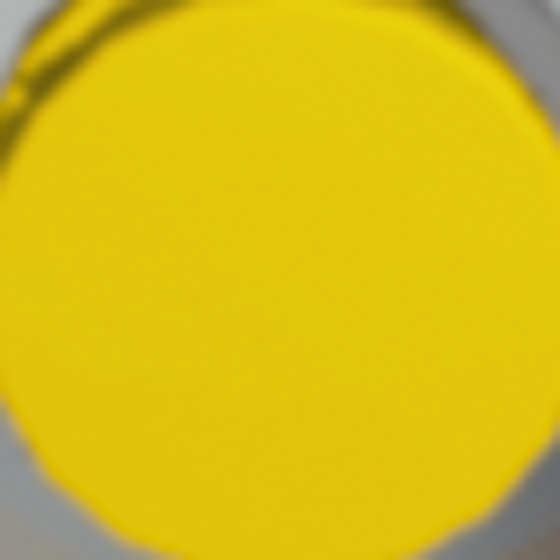

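```bash
python3 -c "
from cell import *
print(observe()['clock']);print(sign_off())"
```

```text
17.85
the job is handed in; nothing more can be done
None
```

Both yellow pucks are in the clear tube, stacked flat on the white one. I handed the job in at 17.85 s, with the gripper open and clear above the tube.

**Final checks:**
- **Stack height:** wrist depth puts the stack's top at about 60.5 mm (5–95% spread 59.5–61.8 mm), and the scene camera at about 60.7 mm. The band's middle is at 60 mm.
- **Level:** the wrist camera's depth along the line I checked stayed within about 1–2 mm, and the scene view also shows the puck lying flat.
- **Other items:** the blue puck and the brown look-alikes were left alone. No force I read after a move was above about 6 N.

**What failed or disagreed:**
- **First grasp:** it closed just above the first puck without moving it. The real fingertips sit about 30–35 mm behind the reported TCP, so I grasped lower after that.
- **Tilt fit:** one wrist-camera plane fit suggested a large tilt. It took in every yellow pixel in view, so I think stray pixels skewed it; the check limited to the puck did not confirm a tilt.
- **Top camera:** it gave no reading of the finished stack because no yellow showed in its view, so that check was not made.

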